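# Take the bore size of a microscope's photo port with a telescoping gauge

## Robot

A 6-joint arm with a two-finger parallel gripper is mounted at the origin on the work surface. World frame = base frame: x ahead of the robot, y to its left, z up, the work surface at z = 0. Lengths are in m, angles in degrees, forces in N, time in s.
With the tool pointing down it reaches from about 0.4 to 0.825 m from the base axis. Payload 7 kg.
Tool frame: the origin (TCP) lies on the centre line of the jaws, within the pads' length; the fingertips stand 19 mm ahead of it and the grasp point (between the pads) is the TCP (r.tip_extent is the distance from the TCP to the fingertips, in m); z points along the fingers, y is the line along which they close (so a half turn about z gives the same grasp; the last joint's range is limited). The gripper opens to 88 mm and grips with 3 to 60 N. Pads are 19 mm wide; open, the fingers measure 130 mm over their backs; the gripper's body (78 mm by 193 mm) begins 47 mm behind the grasp point.
Start: joints at [-57.233, 20.546, 0.682, 0, -70.136, -16.507], TCP at [0.189, -0.648, 0.246] pointing down, gripper open.
Joint ranges: [-176.03, 176.03], [-82.01, 121.73], [-58.28, 71.71], [-173.87, 95.51], [-174.79, -0.11], [-173.66, 173.66]. Speed limits (degrees/s): [136.94, 136.94, 172.46, 180, 180, 180].

## Interface

Orientations are given as [roll, pitch, yaw] about the fixed x, y, z axes, in that order (R = Rz(yaw) Ry(pitch) Rx(roll)).
In Python, from plant import r gives the robot as it stands. The module is installed in compiled form; this text tells all that it offers.
- The arm moves only by the tool jog_arm, never from a script. Its argument "deltas" is a list that holds one entry, the list of rows, each a list of 5 numbers: the opening, from -1 (shut) to 1 (fully open), then the shift along the world's x, y, z in cm, then the turn about the world's z in rad. In form: [[[claw, dx, dy, dz, turn], ...]]. A call has 1 to 8 rows; each row shifts and turns the commanded pose from where the row before left it; what a row does not reach is not made up. A row lasts 1/8 s, in which the tool goes at most 62.5 mm and 10.7 degrees, less where a joint would pass 70% of its speed; a pose out of reach is approached as far as the arm can. A call with a gripper value outside its range is refused whole. The fingers move at their own pace and stop on an object; "force" is the grip in N (left out, the last holds). Time passes only in rows, so rows that do not move let the fingers close. It gives the time, the measured TCP pose, the force, the opening and the grip force at its end, in the units of the state.
- r.get_state(): the state, without advancing time (a new reading comes with each control period).
- r.capture(name): name is "scene" or "top"; returns the picture (400x640x3 uint8, blue, green, red); there is no depth.
- r.camera_info(name): a dict with "fx", "fy", "cx", "cy" (pixels), "k1" (the pictures are not rectified: a ray, as slopes to the right and down, at radius r is drawn at 1 + k1 r^2 times it, then the intrinsics apply), "view" (4x4, takes a point from world to camera coordinates). Camera axes: x right, y up, looking along -z (the intrinsics and any distortion apply to the point x, -y, -z); pixel columns grow to the right and rows downward; lengths in m; the calibration is good to about 2 mm. A picture is of the moment at which its call begins. camera_info takes no time and is no camera call.
- r.close_job(): hands the job in; it is judged then, once.
The state is a dict: "time_s": time; "joints": joint angles; "qd": joint speeds; "joint_torque": joint torques, N m; "tcp_pos": TCP position; "eef_rot": TCP orientation; "contact_force": force on the tool from outside, world axes, zero at the start; "moment": the same for the moment, N m; "gripper_width": finger opening in m; "gripper_force": force on a finger pad.
Only numpy, scipy, OpenCV 4.12 (cv2) and the standard library are available. Lean on these libraries where they do the work, as an engineer would, in place of code of your own. Each camera call takes 0.05 s, during which the arm holds its last target. There are 200 camera calls.

## Task

Check the bore of the camera port on the microscope head: take the larger telescoping gauge (brass lock knob, plungers locked in) by its knob from the hanging rack, lower it upright into the port until its cross-head rests on the seat inside, plungers in line with the port's clamp screw, and keep it lightly pressed on the seat while you back the knob off so that the plungers spring out to the bore wall and then tighten the knob again. Draw the locked gauge straight out without losing the size and hang it back in its own fork of the rack, upright and let go, ready for reading. Be gentle with the port and the rack, do not let the gauge twist round in the bore, and leave everything else where it is.

Things in the scene. Friction and masses are not known exactly. Their poses are not given: they have to be found in the camera images.
- gauge: steel telescoping gauge, 147 mm long, 0.17 kg, hanging upright in the rack, plungers locked in. Origin: on its axis at the underside of the cross-head (lowest point); z up the handle, x along head and plungers. Cross-head: 12 mm tube along x, 32 long. Handle 9 mm to z=115; collar 20 mm, z=115 to 120; round lock knob 16 mm, z=121 to 147. Gripped by the knob it hangs straight and keeps its yaw
- gauge_knob (a point): on the axis, 134 mm above the gauge's origin, centre of the brass lock knob (dark rings), which turns about z on the gauge: clockwise from above = tighter, running friction 0.06 N m. From the start 0.3 to 1.2 rad anticlockwise frees the plungers (stop at 1.6). Retightened, it bites 0.1 short of its starting angle and is tight 0.1 to 0.3 past it, at 0.09 to 0.11 N m; stop 0.45 past
- gauge_collar (a point): centre of the underside of the gauge's collar, on the axis, 115 mm above its origin. Unless the head is held, the whole gauge turns along with the knob: pressed on the seat with 12 to 18 N, friction holds it, and plungers on the wall help. Leaving the bore a tight gauge may twist under its knob by up to 0.3 rad, still locked
- tip_a (a point): outermost point of the plunger on the gauge's +x side, a round-ended aluminium pin, 9 mm, 6 above the gauge's origin. Tips are 34 mm apart locked in, 40 on the bore wall, about 46 fully out; freed, springs push them out with 3 N each in half a second
- tip_b (a point): outermost point of the plunger on the gauge's -x side
- head: white trinocular microscope head, fixed on the bench on a black ring foot, 104 mm wide; two black eyepieces slope up towards its -x, to 170 from the origin and 115 high. Its aluminium photo port stands upright over the origin: tube of outer diameter 53, mouth 115 above the bench, bore diameter 40. z up, y towards the clamp screw. The plungers, either way round, go along y within 20 degrees
- port_seat (a point): centre of the flat seat ring (light hole 20 mm) at the bottom of the port's bore, 30 below the mouth, 85 mm above the bench; axes as head. Rigid
- port_mouth (a point): centre of the port's mouth, 115 mm above the bench
- clamp_screw (a point): outer end of the port's clamp screw, a black thumbscrew in the tube's side, 44.5 mm from the axis on the head's +y side, 103 mm above the bench; two red marks on the rim show the same line
- rack: fixed hanging rack: dark base plate 110 x 170, 12 high, upright plate at its back (+x), two aluminium forks at y=+45 (this gauge) and y=-45 (small gauge), open to -x. Fork tops 135 mm above the bench, 6 thick; nothing of the rack is higher. Origin on the bench midway between the two hanging places; z up
- fork (a point): the gauge's hanging place: its axis there, at the fork's top, 135 mm above the bench; axes as rack. Slot 13 wide, closed end 6.5 on the +x side, prongs reach 23 towards -x. Lift the gauge 10 mm and take it out 45 mm towards -x; to hang it, the same in reverse, collar on the prongs
- small_gauge: smaller telescoping gauge, all grey, hanging in the rack's other fork, knob top 161 mm above the bench, leave it
- micrometer: outside micrometer lying on the bench, leave it
- flask_large: culture flask 110 by 80 by 36 with orange cap, leave it
- flask_small: culture flask 70 by 50 by 28 with orange cap, leave it
- mouse: computer mouse, leave it
- camera_adapter: dark camera adapter tube, diameter 51, 44 high, standing on the bench, leave it
- screwdriver: blue screwdriver 150 long lying on the bench, leave it

How it is judged (in metres and radians):
On the way, in this order (a step that is already met when the one before it is completed fails the run):
1. the gauge, plungers still in, rests on the seat of the port, centred within 5 mm and in line with the clamp screw within 20 degrees (horizontal distance between gauge and port_seat below 0.005 m and z of gauge in the frame of port_seat below 0.003 m and angle between the x axis of gauge and the y axis of head, either way round below 0.35 rad and distance between tip_a and tip_b below 0.037 m), for 0.1 s.
2. with the gauge still on the seat and in line, the plungers have sprung out to the bore wall (tips at least 38.8 mm apart) (horizontal distance between gauge and port_seat below 0.005 m and z of gauge in the frame of port_seat below 0.003 m and angle between the x axis of gauge and the y axis of head, either way round below 0.35 rad and distance between tip_a and tip_b above 0.0388 m), for 0.2 s.
3. the gauge is drawn out above the port's mouth, locked at the bore's size (tips 38.8 to 41.8 mm apart) (distance between tip_a and tip_b between 0.0388 and 0.0418 m and z of gauge in the frame of port_seat above 0.035 m), for 0.3 s.
At the end, for the whole second after the job is handed in: the gauge hangs at rest and let go in its own fork: collar on the prongs within 3 mm in height and 12 mm sideways of the resting place, upright within 7 degrees, plunger tips still 38.8 to 41.8 mm apart (bore 40 mm) (distance between tip_a and tip_b between 0.0388 and 0.0418 m and horizontal distance between gauge_collar and fork below 0.012 m and z of gauge_collar in the frame of fork between -0.003 and 0.003 m and angle between gauge's own z axis and vertical below 0.12 rad and linear speed of gauge below 0.02 m/s); the robot touches nothing.
It fails at once if the gauge is pushed against the port with more than 35 N (contact force between gauge and head above 35 N).
It fails at once if the gauge is pushed against the rack with more than 40 N (contact force between gauge and rack above 40 N).
It fails at once if the gauge stands in the bore more than 20 degrees out of line with the clamp screw (put in askew or dragged round by the knob) (horizontal distance between gauge and port_seat below 0.02 m and z of gauge in the frame of port_seat below 0.02 m and angle between the x axis of gauge and the y axis of head, either way round above 0.35 rad).
It fails at once if a bystander is moved by more than 20 mm (distance of any of small_gauge, micrometer, flask_large, flask_small, mouse, camera_adapter, screwdriver from where it was at the start of the episode above 0.02 m).
It also fails if it takes over 72 s, if anything falls off the work surface, if the arm or the gripper's body presses on something with over 40 N, if the wrist force passes 120 N, or if a joint passes its speed limit or range.

## Working session

There is one attempt and no reset: what is moved stays moved. The work goes in short steps, Python scripts to look and compute and a tool call to move; the robot and the scene stay as the last step left them, time stands still between calls to the robot, and variables do not carry over. Pictures are saved under pics/ and viewed, at most 10 in all, crops included, and the job is handed in when it is done.

Besides the shell and the picture viewer there is one more tool, called after "Emit:" by a JSON object that holds its "op" and its "data". jog_arm: Moves the arm, as the interface text tells. Its arguments: {"type":"object","properties":{"deltas":{"type":"array"},"force":{"type":"number"}},"required":["deltas"]}

```bash
mkdir -p pics; cat > h.py <<'E'
import numpy as np, cv2
from plant import r
def ray(name,u,v):
    c=r.camera_info(name); V=np.array(c["view"])
    x=(u-c["cx"])/c["fx"]; y=(v-c["cy"])/c["fy"]
    X,Y=x,y
    for _ in range(20):
        s=1+c["k1"]*(X*X+Y*Y); X,Y=x/s,y/s
    d=V[:3,:3].T@np.array([X,-Y,-1.]); o=-V[:3,:3].T@V[:3,3]
    return o,d/np.linalg.norm(d)
def onz(name,u,v,z):
    o,d=ray(name,u,v); return o+d*(z-o[2])/d[2]
def two(a,pa,b,pb):
    o1,d1=ray(a,*pa);o2,d2=ray(b,*pb)
    t=np.linalg.lstsq(np.c_[d1,-d2],o2-o1,rcond=None)[0]
    p,q=o1+t[0]*d1,o2+t[1]*d2
    return (p+q)/2,np.linalg.norm(p-q)
def proj(name,p):
    c=r.camera_info(name);q=np.array(c["view"])@np.r_[p,1]
    x,y=q[0]/-q[2],-q[1]/-q[2];s=1+c["k1"]*(x*x+y*y)
    return c["fx"]*x*s+c["cx"],c["fy"]*y*s+c["cy"]
E
python3 - <<'E'
from h import *
for n in ("scene","top"):
    i=r.capture(n); cv2.imwrite(f"pics/{n}0.png",i); print(n,ray(n,320,200),r.camera_info(n)["fx"])
s=r.get_state();print(s["time_s"],s["tcp_pos"],s["eef_rot"],s["gripper_width"])
E
```

```text
scene (array([ 1.12766308, -0.54349178,  0.60569024]), array([-0.60082047,  0.59858864, -0.52981733])) 362.98810519906726
top (array([ 0.2966378 , -0.00435343,  1.45718931]), array([ 0.20305977, -0.00911624, -0.97912391])) 436.8077427656719
0.1 [ 0.18885319 -0.64761234  0.24471888] [ 1.79914647e+02 -7.37483060e-03 -1.63748510e+02] 0.087960166924391
```

View pics/scene0.png

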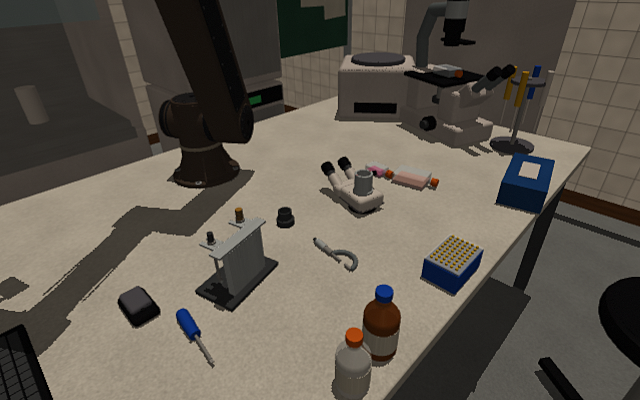

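View pics/top0.png

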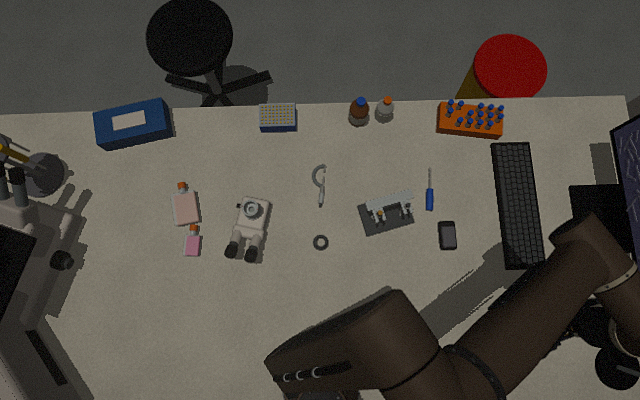

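The scene view has the rack near (238,260), the brass knob near (239,214) and the port near (363,178). The top view has the port at (252,209) and the knob at (379,213). I'll enlarge these crops next.

```bash
python3 - <<'E'
from h import *
t=cv2.imread("pics/top0.png");s=cv2.imread("pics/scene0.png")
f=lambda i,x,y,w,h:cv2.resize(i[y:y+h,x:x+w],(400,300),interpolation=cv2.INTER_CUBIC)
im=np.vstack([np.hstack([f(t,222,185,60,45),f(t,356,185,80,60)]),np.hstack([f(s,315,150,80,60),f(s,190,200,100,75)])])
im=cv2.convertScaleAbs(im,alpha=1.4)
cv2.imwrite("pics/crop.png",im)
E
```

```text
(no output)
```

View pics/crop.png

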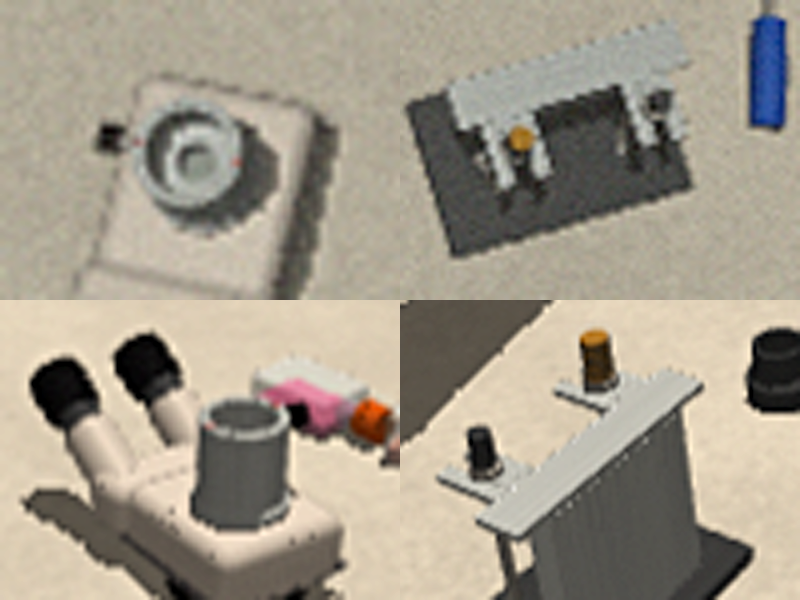

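```bash
cat > m.py <<'E'
from h import *
def blobs(i,m,x,y,w,h,off=True):
    k=np.zeros(m.shape,bool);k[y:y+h,x:x+w]=1
    n,l,s,c=cv2.connectedComponentsWithStats((m&k).astype('uint8'))
    return [(c[j].round(2),s[j].tolist()) for j in range(1,n) if s[j][4]>2]
E
python3 - <<'E'
from m import *
T=cv2.imread("pics/top0.png").astype(int);S=cv2.imread("pics/scene0.png").astype(int)
red=lambda i:(i[...,2]-np.maximum(i[...,1],i[...,0])>18)
brass=lambda i:(i[...,2]-i[...,0]>45)
dark=lambda i:i.sum(2)<110
print("Tred",blobs(T,red(T),236,196,30,30)); print("Sred",blobs(S,red(S),350,165,28,15))
print("Tbrass",blobs(T,brass(T),370,200,20,25)); print("Sbrass",blobs(S,brass(S),230,200,20,30))
print("Tscrew",blobs(T,dark(T),232,200,12,12))
g=T.sum(2)
print("mouth rows"); print(g[196:222,238:264]//3)
E
```

```text
Tred []
Sred [(array([373.04, 168.67]), [367, 165, 11, 11, 54]), (array([356.67, 174.67]), [356, 174, 2, 2, 3])]
Tbrass [(array([379.84, 212.16]), [378, 210, 5, 5, 19])]
Sbrass [(array([237.85, 208.89]), [235, 207, 7, 5, 27])]
Tscrew [(array([237.88, 204.88]), [237, 204, 3, 3, 8])]
mouth rows
[[121 118 119 124 119 115 105 107  91  90  98 102 117 112 109 116 116 121
  118 119 118 118 119 124 118 118]
 [117 116 120 123 112 109 115 120 117 110 110 108  97  89  82 100  99 112
  113 110 115 117 117 119 119 120]
 [115 119 120 114  99 121 128 135 133 129 127 122 118 109 115 115 103  93
   87  86 107 116 113 107 107 114]
 [115 119 118 115  99 121 129 131 135 128 128 120 122 123 125 120 122 122
  115 112 111 101  94  80  88 103]
 [114 116 118 119 105 123 132 127 129 127 105 116 116 116 121 117 119 126
  128 128 126 122 118 112 111 113]
 [119 125 118 115 117 123 125 118 113 115  98  96  76  88 118 112 118 118
  134 135 134 132 134 127 126 123]
 [118 118 119 101 122 125 124 125  93  55  35  46  34  40  48  70 109 124
  112 119 125 138 133 135 132 130]
 [ 80  85 105 100 116 121 122  86  49  48  
[... 1328 characters left out ...]
54  54  52
   51  50  59  48  48  89 144 137]
 [113 122 134 132 133 134 133 123  80  58  52  58  60  51  44  48  54  51
   47  49  53  64  91 102 140 130]
 [117 125 137 134 132 135 133 133 125  92  74  63  46  49  48  50  46  57
   73  56  60 109 147 142 131 123]
 [112 134 136 134 136 134 131 135 141 124 107  79  71  73  72  74  59  68
   97  96 102 144 135 136 137 118]
 [120 131 136 134 130 133 131 135 137 134 112  93 109 110 103  92 101  92
  109 146 141 137 135 140 133 112]
 [126 134 131 136 130 136 135 137 132 136 136 140 136 120 112  97 126 144
  138 139 133 133 135 135 135 114]
 [130 139 135 132 132 137 134 135 135 132 132 134 137 138 139 139 138 135
  141 136 133 132 133 139 124 109]]
```

```bash
python3 - <<'E'
from m import *
T=cv2.imread("pics/top0.png").astype(float);S=cv2.imread("pics/scene0.png").astype(float)
def red(i,x,y,h=3):
    p=i[y-h:y+h+1,x-h:x+h+1];w=np.clip(p[...,2]-p[...,1]-6,0,None);yy,xx=np.mgrid[y-h:y+h+1,x-h:x+h+1]
    return (w*xx).sum()/w.sum(),(w*yy).sum()/w.sum(),w.max()
a=red(T,242,206,2);b=red(T,257,209,2);print(a,b)
A=onz("top",*a[:2],.115);B=onz("top",*b[:2],.115);print(A,B,np.linalg.norm(A-B),(A+B)/2,np.degrees(np.arctan2(*(A-B)[1::-1])))
sc=onz("top",237.9,205.2,.106);print("screw",sc,np.degrees(np.arctan2(*(sc-(A+B)/2)[1::-1])))
print("mouth scene",onz("scene",363.3,173.3,.115),two("top",((a[0]+b[0])/2,(a[1]+b[1])/2),"scene",(363.3,173.3)))
print("redmark scene",onz("scene",356.67,174.67,.115))
print("knob top",onz("top",379.84,212.16,.167),onz("scene",237.85,208.89,.167),two("top",(379.84,212.16),"scene",(237.85,208.89)))
# rack base edges: plate back top edge from crop
for u,v in((408,105),(460,255),(690,185),(440,85),(688,35)):
    pass
P=[onz("top",356+u/5-.5,185+v/5-.5,.012) for u,v in((408,103),(460,257),(690,187))]
print(P,np.degrees(np.arctan2(*(P[1]-P[2])[1::-1])),np.degrees(np.arctan2(*(P[0]-P[1])[1::-1])))
Q=[onz("top",356+u/5-.5,185+v/5-.5,.135) for u,v in((440,85),(660,20))]
print(Q,np.degrees(np.arctan2(*(Q[0]-Q[1])[1::-1])))
print("tip?",onz("top",356+484/5-.5,185+162/5-.5,.026))
i=cv2.resize(cv2.imread("pics/top0.png")[195:235,365:425],(780,520),interpolation=cv2.INTER_CUBIC)
cv2.imwrite("pics/rk.png",cv2.convertScaleAbs(i,alpha=1.8))
E
```

```text
(np.float64(242.0625), np.float64(206.25), np.float64(18.0)) (np.float64(257.06666666666666), np.float64(208.82222222222222), np.float64(28.0))
[0.56329727 0.22767088 0.115     ] [0.5535197  0.18071293 0.115     ] 0.04796509168199756 [0.55840849 0.2041919  0.115     ] 78.23795130758968
screw [0.56890234 0.2423754  0.106     ] 74.63297190643837
mouth scene [0.56201643 0.19852058 0.115     ] (array([0.55853492, 0.20418203, 0.11173384]), np.float64(0.0013788979133981915))
redmark scene [0.55322136 0.17934755 0.115     ]
knob top [ 0.5208495  -0.19460242  0.167     ] [ 0.52156172 -0.19724724  0.167     ] (array([ 0.52056007, -0.19558372,  0.16588634]), np.float64(0.0018969629837477995))
[array([ 0.56529306, -0.41286441,  0.012     ]), array([ 0.45977074, -0.43830844,  0.012     ]), array([ 0.50129502, -0.59852696,  0.012     ])] 104.5298103429234 13.556642786093787
[array([ 0.55308241, -0.39905771,  0.135     ]), array([ 0.58972661, -0.54141075,  0.135     ])] 104.43554532066622
tip? [ 0.5209935  -0.45619009  0.026     ]
```

View pics/rk.png

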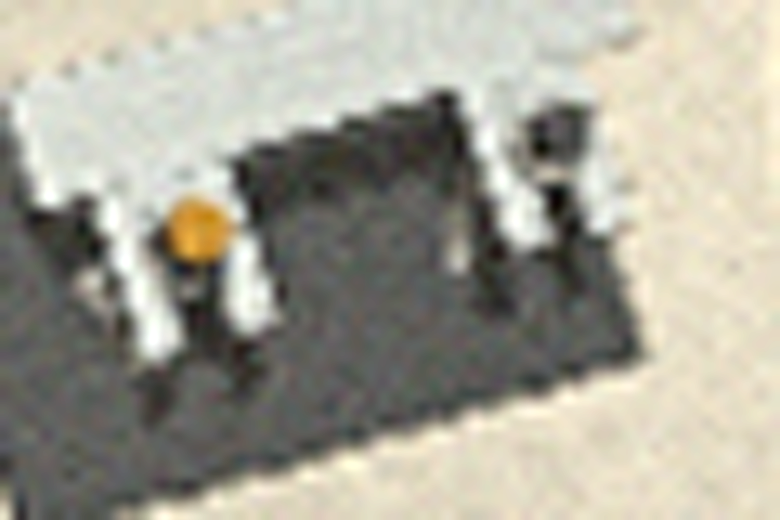

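Emit:
{"op": "jog_arm", "data": {"deltas": [[[-0.1, 2.8, 3.8, 0, 0], [-0.1, 2.8, 3.8, 0, 0], [-0.1, 2.8, 3.8, 0, 0], [-0.1, 2.8, 3.8, 0, 0], [-0.1, 2.8, 3.8, 0, 0], [-0.1, 2.8, 3.8, 0, 0], [-0.1, 2.8, 3.8, 0, 0], [-0.1, 2.8, 3.8, 0, 0]]]}}

```text
time_s: 1.1
tcp_pos: [0.4136, -0.3425, 0.2454]
eef_rot: [180.0, -0.0, -163.7]
contact_force: [1.3, -0.8, -0.5]
gripper_width: 0.0395
gripper_force: 0.0
```

```bash
python3 - <<'E'
from m import *
p=onz("top",371.8,216.4,.026);print(p, p[:2]-[.5207,-.196])
i=cv2.imread("pics/scene0.png")
print(proj("scene",[.5207,-.196,.167]),proj("top",[.5207,-.196,.167]))
s=r.get_state();print(s["time_s"],s["tcp_pos"],s["eef_rot"],s["gripper_width"],s["joints"])
E
```

```text
[ 0.53199024 -0.18776112  0.026     ] [0.01129024 0.00823888]
(np.float64(238.09450970501715), np.float64(208.5171144903446)) (np.float64(380.30726623632114), np.float64(212.19328126291072))
1.1 [ 0.41355316 -0.34252188  0.245384  ] [ 1.79984533e+02 -7.95125709e-03 -1.63740603e+02] 0.039473060127185045 [-1.87114918e+01  7.55848859e+00 -1.67337208e+01 -8.90446355e-03
 -6.57231716e+01 -5.50254507e+01]
```

Emit:
{"op": "jog_arm", "data": {"deltas": [[[-0.1, 2.7, 3.7, 0, 0], [-0.1, 2.7, 3.7, 0, 0], [-0.1, 2.7, 3.7, 0, 0], [-0.1, 2.6, 3.55, 0, 0], [-0.1, 0, 0, -2.5, 0], [-0.1, 0, 0, -2, 0], [-0.1, 0, 0, -1, 0], [-0.1, 0, 0, 0, 0]]]}}

```text
time_s: 2.1
tcp_pos: [0.5196, -0.1976, 0.19]
eef_rot: [180.0, -0.1, -163.8]
contact_force: [-0.2, -0.1, 0.7]
gripper_width: 0.0393
gripper_force: 0.0
```

```bash
python3 - <<'E'
from m import *
i=r.capture("scene");t=r.capture("top")
f=lambda i,x,y,w,h:cv2.resize(i[y:y+h,x:x+w],(400,500),interpolation=cv2.INTER_CUBIC)
cv2.imwrite("pics/g1.png",cv2.convertScaleAbs(np.hstack([f(i,200,175,80,100),f(t,350,180,64,80)]),alpha=1.6))
s=r.get_state();print(s["time_s"],s["tcp_pos"],s["eef_rot"],s["contact_force"])
E
```

```text
2.2 [ 0.52031629 -0.19775153  0.19122889] [-1.79971079e+02  3.72568753e-02 -1.63746044e+02] [-1.09364522 -0.79036779 -0.25103473]
```

View pics/g1.png

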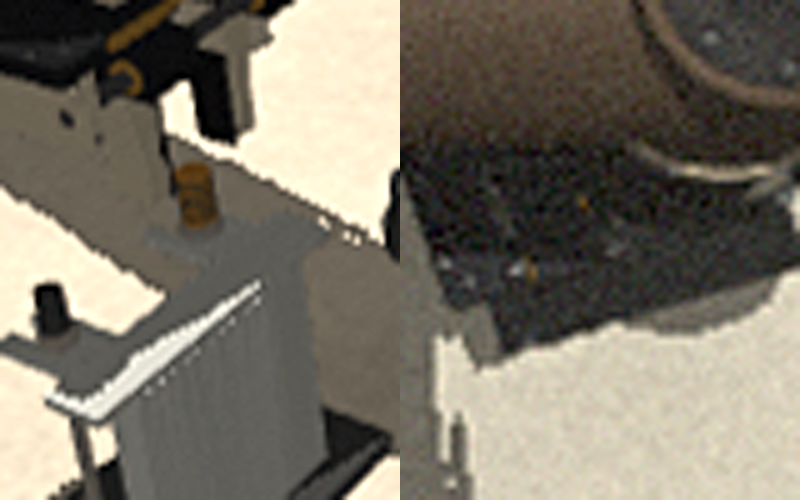

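Left is the scene view. The knob sits around crop (197,195), between and below the two fingers at x≈165 and x≈230, so the approach looks right.

Emit:
{"op": "jog_arm", "data": {"deltas": [[[-0.1, 0.05, 0.1, -1.5, 0], [-0.1, 0, 0.1, -1, 0], [-0.1, 0, 0, -0.5, 0], [-0.1, 0, 0, 0, 0], [-1, 0, 0, 0, 0], [-1, 0, 0, 0, 0], [-1, 0, 0, 0, 0], [-1, 0, 0, 0, 0]]], "force": 40}}

```text
time_s: 3.2
tcp_pos: [0.5206, -0.1955, 0.1608]
eef_rot: [-180.0, 0.0, -163.7]
contact_force: [-0.4, -0.0, 1.2]
gripper_width: 0.0152
gripper_force: 40.0
```

Emit:
{"op": "jog_arm", "data": {"deltas": [[[-1, 0, 0, 0.5, 0], [-1, 0, 0, 0.7, 0], [-1, 0, 0, 0, 0], [-1, -1.5, -0.38, 0, 0], [-1, -1.5, -0.38, 0, 0], [-1, -1.5, -0.38, 0, 0], [-1, -1.5, -0.38, 0, 0], [-1, 0, 0, 2, 0]]]}}

```text
time_s: 4.2
tcp_pos: [0.4577, -0.2109, 0.1916]
eef_rot: [179.9, -0.2, -163.8]
contact_force: [-0.1, 0.1, -1.3]
gripper_width: 0.0148
gripper_force: 40.0
```

Emit:
{"op": "jog_arm", "data": {"deltas": [[[-1, 0, 0, 4.5, 0], [-1, 0, 0, 4.5, 0], [-1, 1.4, 5, 1.8, 0], [-1, 1.4, 5, 0, 0], [-1, 1.4, 5, 0, 0], [-1, 1.4, 5, 0, 0], [-1, 1.4, 5, 0, 0], [-1, 1.4, 5, 0, 0]]]}}

```text
time_s: 5.2
tcp_pos: [0.5442, 0.0905, 0.3008]
eef_rot: [180.0, 0.0, -163.7]
contact_force: [0.7, -0.4, -1.3]
gripper_width: 0.0148
gripper_force: 40.0
```

Emit:
{"op": "jog_arm", "data": {"deltas": [[[-1, 1.0, 5, 0, 0], [-1, 0.6, 4, 0, 0], [-1, 0, 1.6, 0, 0], [-1, 0, 0, 0, 0], [-1, 0, 0, 0, 0]]]}}

```text
time_s: 5.82
tcp_pos: [0.5602, 0.1943, 0.3007]
eef_rot: [-180.0, -0.0, -163.8]
contact_force: [-1.2, -0.3, -2.0]
gripper_width: 0.015
gripper_force: 40.0
```

```bash
python3 - <<'E'
from m import *
i=r.capture("scene");t=r.capture("top")
cv2.imwrite("pics/s2.png",i);cv2.imwrite("pics/t2.png",t)
s=r.get_state();p=s["tcp_pos"];print(s["time_s"],p,s["eef_rot"],s["contact_force"],s["moment"],s["joints"])
o=np.array(p)-[0,0,.1405]
print(proj("scene",o),proj("top",o),proj("scene",[.5584,.2042,.115]),proj("top",[.5584,.2042,.115]))
f=lambda i,x,y,w,h:cv2.resize(i[y:y+h,x:x+w],(400,500),interpolation=cv2.INTER_CUBIC)
cv2.imwrite("pics/g2.png",cv2.convertScaleAbs(np.hstack([f(i,332,100,72,90),f(t,224,170,56,70)]),alpha=1.6))
E
```

```text
5.925 [0.56034276 0.19421028 0.30088485] [ 1.79994414e+02  1.90250870e-02 -1.63798754e+02] [ 0.67038871  0.02167319 -1.76438244] [ 0.00559312  0.00914417 -0.03358855] [ 3.79867344e+01  1.10996598e+01 -5.08573618e+00  1.95100070e-03
 -7.37948644e+01 -1.11786032e+02]
(np.float64(362.5288307318071), np.float64(159.31275964504073)) (np.float64(250.52244511393658), np.float64(204.00387499180366)) (np.float64(363.5473979813495), np.float64(172.22578456890395)) (np.float64(249.5556328403566), np.float64(207.5379904137562))
```

View pics/g2.png

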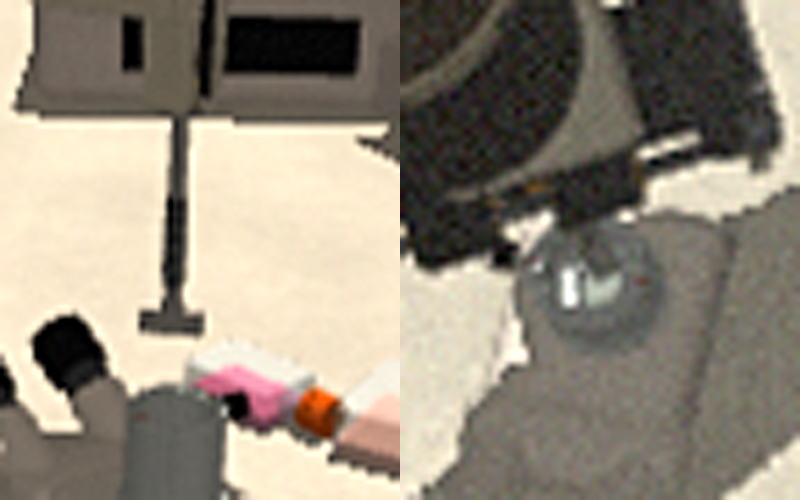

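```bash
python3 - <<'E'
from m import *
i=cv2.imread("pics/s2.png");t=cv2.imread("pics/t2.png")
o=np.array([.5603,.1942,.1664])
g=i.astype(int).sum(2)//3
print(g[152:164,352:374])
m=(g<85)
print(blobs(i,m,352,155,22,6))
ys,xs=np.where(m[155:162,352:374]);xs=xs+352;ys=ys+155
print("proj axis", proj("scene",o))
for a in range(0,180,15):
    d=.017*np.array([np.cos(np.radians(a)),np.sin(np.radians(a)),0])
    print(a,np.round(proj("scene",o+d),1),np.round(proj("scene",o-d),1),np.round(proj("top",o+d),1),np.round(proj("top",o-d),1))
f=lambda i,x,y,w,h:cv2.resize(i[y:y+h,x:x+w],(400,400),interpolation=cv2.INTER_NEAREST)
cv2.imwrite("pics/g3.png",cv2.convertScaleAbs(np.hstack([f(i,350,145,25,25),f(t,237,192,25,25)]),alpha=2))
E
```

```text
[[144 145 143 144 143 143 143 147 147 112  36  35  73 157 148 145 146 145
  144 146 145 145]
 [143 145 143 142 142 141 142 146 143  84  36  40  70 157 148 145 143 143
  144 145 146 145]
 [142 142 142 143 144 148 150 153 142  37  41  41  60 136 153 150 146 143
  143 143 143 144]
 [142 142 143 144 143 115 113 119 116  31  44  43  48 100 144 136 134 146
  143 143 145 144]
 [141 142 142 144 139  49  30  37  51  40  47  46  47  78  92  84  93 148
  141 143 145 145]
 [141 142 143 147 140  46  41  44  46  46  48  47  44  42  39  34  65 154
  143 142 142 142]
 [143 143 143 148 136  24  38  41  44  45  44  45  46  45  46  40  72 155
  146 144 141 142]
 [144 144 145 147 139  70  74  59  57  42  45  47  44  32  33  33  71 152
  145 144 143 143]
 [144 145 148 147 146 131 131 118 117 105 106 107 108 100  94  77 113 147
  144 144 142 138]
 [144 144 143 144 146 148 150 151 152 151 151 152 153 155 151 135 150 144
  144 146 150 138]
 [145 143 143 143 147 148 147 147 148 145 146 146 145 149 149 149 146 146
  150 150 155 150]
 [151 146 143 143 144 147 146 146 144 144 143 144 145 145 138 147 148 151
  1
[... 153 characters left out ...]
9.1] [357.9 155.6] [250.2 198.1] [250.2 209.2]
15 [368.2 158.5] [357.  156.2] [248.8 198.4] [251.7 208.9]
30 [368.7 157.9] [356.6 156.8] [247.4 198.9] [253.1 208.3]
45 [368.7 157.2] [356.5 157.5] [246.2 199.9] [254.2 207.4]
60 [368.3 156.5] [356.9 158.2] [245.3 201. ] [255.1 206.2]
75 [367.5 155.9] [357.6 158.8] [244.8 202.4] [255.7 204.9]
90 [366.4 155.4] [358.7 159.3] [244.6 203.8] [255.9 203.4]
105 [365.  155.1] [360.1 159.7] [244.8 205.2] [255.7 202. ]
120 [363.5 154.8] [361.7 160. ] [245.3 206.6] [255.1 200.7]
135 [361.9 154.8] [363.3 160. ] [246.2 207.7] [254.2 199.6]
150 [360.4 154.9] [364.9 159.9] [247.4 208.5] [253.  198.8]
165 [359.  155.2] [366.3 159.6] [248.8 209. ] [251.7 198.3]
```

View pics/g3.png

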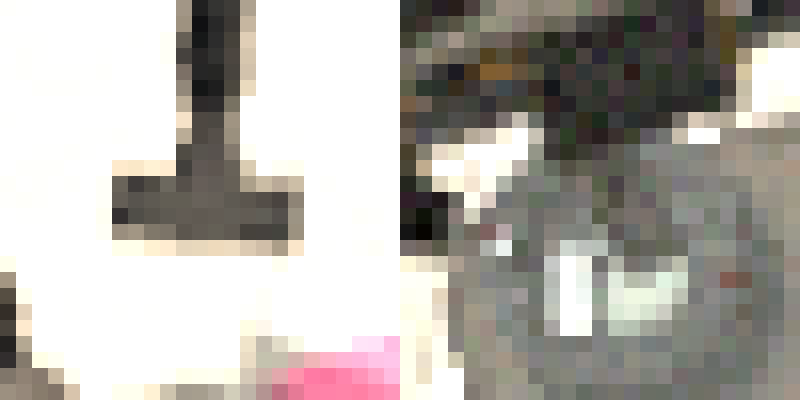

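The scene crop shows an upright gauge with its head spanning columns 357–368. The right end is about 0.8 px lower, which puts the gauge yaw near 33°. The port's screw line is near 77°, so I need to turn about +0.76 rad.

Emit:
{"op": "jog_arm", "data": {"deltas": [[[-1, -0.1, 0.5, 0, 0.15], [-1, -0.1, 0.45, 0, 0.15], [-1, 0, 0, 0, 0.15], [-1, 0, 0, 0, 0.15], [-1, 0, 0, 0, 0.15], [-1, 0, 0, 0, 0], [-1, 0, 0, 0, 0]]]}}

```text
time_s: 6.8
tcp_pos: [0.5585, 0.2043, 0.3007]
eef_rot: [-180.0, 0.0, -121.0]
contact_force: [-0.4, 0.2, -2.8]
gripper_width: 0.015
gripper_force: 40.0
```

```bash
cat > look.py <<'E'
from m import *
import sys
i=r.capture("scene");cv2.imwrite(f"pics/{sys.argv[1]}.png",i)
s=r.get_state();p=np.array(s["tcp_pos"]);print(s["time_s"],p,s["eef_rot"],s["contact_force"],s["moment"])
o=p-[0,0,.1345]
u,v=proj("scene",o);print("axis",u,v)
u,v=int(round(u)),int(round(v))
g=i.astype(float).sum(2)/3;w=np.clip(148-g,0,None)[v-6:v+7,u-9:u+10];print(w.astype(int))
for a in range(0,180,15):
    d=.017*np.array([np.cos(np.radians(a)),np.sin(np.radians(a)),0])
    print(a,np.round(proj("scene",o+d),1),np.round(proj("scene",o-d),1))
E
python3 look.py s3; python3 - <<'E'
from m import *
print(onz("scene",373.8,172.4,.103))
E
```

```text
6.85 [0.5584918  0.20444206 0.30067252] [-1.79996230e+02  7.04997717e-03 -1.20948282e+02] [-0.15679884 -0.96425508 -2.69235112] [0.0895804  0.05268892 0.00457001]
axis 364.377043318778 156.0817211298026
[[  6   6   5   4   5   1   0   1  79 125 117  63   0   0   1   2   2   1
    2]
 [  5   4   5   4   4   1   0   1  69 110 102  59   0   0   1   2   0   1
    1]
 [  4   4   4   5   6   5   1   4  80 109 105  66   0   0   0   0   2   1
    2]
 [  4   5   6   6   5   3   0  20 106 104 105  87  16  28  27   0   1   1
    2]
 [  6   6   5   4   2   0   1  62 113 100 101 106  99 109  92  12   0   3
    4]
 [  4   4   4   6  23  18  39 104 107  99 100 104 107 107 102  50   0   1
    3]
 [  5   3   3  12  89  86 114 107 103 102 102 105 107 110 110  67   0   1
    2]
 [  4   3   1  11 130 112 105 102 104 106 110 110  98  88  83  32   1   4
    4]
 [  3   3   0   9 100 111 112 113 107  85  80  42  36  28  26   0   3   6
    5]
 [  4   3   1   3  39  91  86  65  42  25  20   0   0   0   0   2   3   6
    4]
 [  2   3   2   0   3  31  29  10   0   0   0   1   3   4   5   5   3   6
   11]
 [  4   2   4   2   0   0   0   1   2   3   3   2   2   5   7   4   0   0
    9]
 [  3   2   1   1   1   1   1   3   3   3   1   2   0   4   4   0   0   0
    0]]
0 [369.2 157.8] [359.7 154.4]
15 [370.  157.2] [358.8 154.9]
30 [370.4 156.6] [358.4 155.6]
45 [370.4 155.9] [358.3 156.2]
60 [370.  155.3] [358.7 156.9]
75 [369.2 154.7] [359.5 157.5]
90 [368.1 154.2] [360.6 158. ]
105 [366.8 153.8] [361.9 158.4]
120 [365.3 153.6] [363.5 158.6]
135 [363.7 153.5] [365.1 158.7]
150 [362.2 153.7] [366.6 158.6]
165 [360.8 154. ] [368.  158.3]
[0.56758831 0.24176493 0.103     ]
```

Emit:
{"op": "jog_arm", "data": {"deltas": [[[-1, 0, -0.05, -2, 0.04], [-1, 0, 0, -1.5, 0], [-1, 0, 0, -0.5, 0], [-1, 0, 0, -0.3, 0], [-1, 0, 0, -0.3, 0], [-1, 0, 0, -0.3, 0], [-1, 0, 0, -0.3, 0], [-1, 0, 0, 0, 0]]]}}

```text
time_s: 7.85
tcp_pos: [0.5584, 0.2042, 0.2483]
eef_rot: [180.0, -0.0, -118.5]
contact_force: [-0.2, 0.2, -1.5]
gripper_width: 0.0153
gripper_force: 40.0
```

Emit:
{"op": "jog_arm", "data": {"deltas": [[[-1, 0, 0, -0.5, 0], [-1, 0, 0, -0.5, 0], [-1, 0, 0, -0.4, 0], [-1, 0, 0, -0.3, 0], [-1, 0, 0, -0.2, 0], [-1, 0, 0, -0.1, 0], [-1, 0, 0, 0, 0]]]}}

```text
time_s: 8.72
tcp_pos: [0.5585, 0.2043, 0.2286]
eef_rot: [-180.0, 0.0, -118.5]
contact_force: [0.1, -1.6, -1.2]
gripper_width: 0.0151
gripper_force: 40.0
```

Emit:
{"op": "jog_arm", "data": {"deltas": [[[-1, 0, 0, -0.1, 0], [-1, 0, 0, -0.1, 0], [-1, 0, 0, 0, 0]]]}}

```text
time_s: 9.1
tcp_pos: [0.5584, 0.2043, 0.2265]
eef_rot: [180.0, -0.0, -118.5]
contact_force: [-0.0, -0.4, -2.7]
gripper_width: 0.015
gripper_force: 40.0
```

Emit:
{"op": "jog_arm", "data": {"deltas": [[[-1, 0, 0, -0.05, 0], [-1, 0, 0, -0.05, 0], [-1, 0, 0, 0, 0]]]}}

```text
time_s: 9.48
tcp_pos: [0.5586, 0.2044, 0.2258]
eef_rot: [-180.0, 0.0, -118.5]
contact_force: [1.0, 0.1, -0.1]
gripper_width: 0.015
gripper_force: 40.0
```

Emit:
{"op": "jog_arm", "data": {"deltas": [[[-1, 0, 0, -0.05, 0], [-1, 0, 0, 0, 0]]]}}

```text
time_s: 9.72
tcp_pos: [0.5588, 0.2044, 0.2257]
eef_rot: [-180.0, 0.0, -118.5]
contact_force: [-0.6, 0.7, 3.6]
gripper_width: 0.0152
gripper_force: 40.0
```

Emit:
{"op": "jog_arm", "data": {"deltas": [[[-1, 0, 0, -0.05, 0], [-1, 0, 0, -0.03, 0], [-1, 0, 0, 0, 0]]]}}

```text
time_s: 10.1
tcp_pos: [0.5592, 0.2045, 0.2256]
eef_rot: [-179.9, 0.1, -118.5]
contact_force: [-1.3, -0.2, 7.9]
gripper_width: 0.0149
gripper_force: 40.0
```

Emit:
{"op": "jog_arm", "data": {"deltas": [[[-1, 0, 0, -0.05, 0], [-1, 0, 0, -0.05, 0], [-1, 0, 0, 0, 0]]]}}

```text
time_s: 10.48
tcp_pos: [0.5596, 0.2047, 0.2255]
eef_rot: [-179.9, 0.2, -118.4]
contact_force: [-0.3, -0.3, 11.2]
gripper_width: 0.0148
gripper_force: 40.0
```

```bash
python3 - <<'E'
from m import *
for k in range(3):
    s=r.get_state();print(s["time_s"],s["contact_force"],s["moment"],s["tcp_pos"]);r.capture("scene")
E
```

```text
10.475 [-0.27971728 -0.2730536  11.16372125] [-0.12947189  0.76878243  0.02198517] [0.55963714 0.20465963 0.22547731]
10.525 [-1.40505287  0.07855644 11.82873925] [-0.13690113  0.77532043  0.00635028] [0.55963951 0.2046418  0.22547444]
10.575 [-1.67450209 -0.16779337 12.59795987] [-0.08821198  0.75427181  0.00398331] [0.55962271 0.20463604 0.22546345]
```

Emit:
{"op": "jog_arm", "data": {"deltas": [[[-1, -0.03, 0, -0.04, 0], [-1, 0, 0, 0, 0.1], [-1, 0, 0, 0, 0.1], [-1, 0, 0, 0, 0.1], [-1, 0, 0, 0, 0]]]}}

```text
time_s: 11.25
tcp_pos: [0.5595, 0.2046, 0.2254]
eef_rot: [-179.8, 0.1, -101.2]
contact_force: [-1.7, 0.7, 13.5]
gripper_width: 0.0152
gripper_force: 40.0
```

```bash
python3 - <<'E'
from m import *
s=r.get_state();print(s["time_s"],s["contact_force"],s["moment"],s["eef_rot"])
E
```

```text
11.25 [-1.66780512  0.73919744 13.49680503] [-0.14571667  0.94965118  0.02982026] [-1.79789500e+02  1.11650526e-01 -1.01164211e+02]
```

Emit:
{"op": "jog_arm", "data": {"deltas": [[[-1, 0, 0, 0, 0.1], [-1, 0, 0, 0, 0.1], [-1, 0, 0, 0, 0.1], [-1, 0, 0, 0, 0.1], [-1, 0, 0, 0, 0.05], [-1, 0, 0, 0, 0], [-1, 0, 0, 0, 0], [-1, 0, 0, 0, 0]]]}}

```text
time_s: 12.25
tcp_pos: [0.5594, 0.2045, 0.2254]
eef_rot: [-179.8, 0.0, -75.5]
contact_force: [-2.2, -1.0, 13.4]
gripper_width: 0.0151
gripper_force: 40.1
```

```bash
python3 - <<'E'
from m import *
t=r.capture("top");cv2.imwrite("pics/t5.png",t)
for k in range(4):
    s=r.get_state();print(s["time_s"],s["contact_force"],s["moment"],s["eef_rot"]);r.capture("scene")
E
```

```text
12.3 [-2.61383666 -0.89005863 13.94242904] [-0.34438497  1.10712919 -0.08946258] [-1.79776829e+02  2.17000059e-03 -7.54626509e+01]
12.35 [-2.18196671 -0.06193438 13.21363476] [-0.32883299  1.06935728 -0.00170696] [-1.79779117e+02  3.84205962e-03 -7.54646882e+01]
12.4 [-1.74525626 -1.54882799 13.40291348] [-3.56805062e-01  1.08530730e+00 -2.58508318e-04] [-1.79776855e+02  1.35168408e-03 -7.54590873e+01]
12.45 [-1.18721701 -1.7584137  13.57809691] [-0.35787905  1.07229925 -0.0225045 ] [-1.79778784e+02  1.54396753e-03 -7.54637876e+01]
```

Emit:
{"op": "jog_arm", "data": {"deltas": [[[-1, 0, 0, 0, -0.12], [-1, 0, 0, 0, -0.12], [-1, 0, 0, 0, -0.12], [-1, 0, 0, 0, -0.12], [-1, 0, 0, 0, -0.12], [-1, 0, 0, 0, -0.1], [-1, 0, 0, 0, -0.05], [-1, 0, 0, 0, 0]]]}}

```text
time_s: 13.5
tcp_pos: [0.5596, 0.2047, 0.2254]
eef_rot: [-179.8, 0.2, -118.5]
contact_force: [-0.7, -0.9, 12.5]
gripper_width: 0.0149
gripper_force: 40.0
```

```bash
cat > st.py <<'E'
from m import *
M=[];F=[]
for k in range(6):
    s=r.get_state();M.append(s["moment"]);F.append(s["contact_force"]);r.capture("scene")
print(s["time_s"],np.mean(F,0).round(2),np.mean(M,0).round(3),s["eef_rot"],s["tcp_pos"])
E
python3 st.py
```

```text
13.75 [-1.31 -0.88 12.87] [-0.19   0.765  0.003] [-1.79827366e+02  1.77864251e-01 -1.18432630e+02] [0.55955064 0.20468545 0.22542113]
```

Emit:
{"op": "jog_arm", "data": {"deltas": [[[-1, 0, 0, 0, -0.05], [-1, 0, 0, 0, -0.05], [-1, 0, 0, 0, -0.05]]]}}

```text
time_s: 14.18
tcp_pos: [0.5596, 0.2047, 0.2254]
eef_rot: [-179.9, 0.2, -127.1]
contact_force: [-0.8, -0.9, 12.7]
gripper_width: 0.0149
gripper_force: 40.0
```

```bash
python3 st.py
```

```text
14.425 [-1.2  -0.86 12.89] [-0.236  0.65   0.041] [-179.85000785    0.20073248 -127.02513576] [0.55959457 0.20465618 0.22543669]
```

Emit:
{"op": "jog_arm", "data": {"deltas": [[[-1, 0, 0, 0, -0.04], [-1, 0, 0, 0, -0.04]]]}}

```text
time_s: 14.72
tcp_pos: [0.5596, 0.2046, 0.2254]
eef_rot: [-179.9, 0.2, -131.7]
contact_force: [-1.2, -0.7, 13.5]
gripper_width: 0.015
gripper_force: 40.0
```

```bash
python3 st.py
```

```text
14.975 [-1.07 -0.73 13.09] [-0.219  0.615  0.093] [-179.8673069     0.21308468 -131.606295  ] [0.55960486 0.20467437 0.22542538]
```

Emit:
{"op": "jog_arm", "data": {"deltas": [[[-1, 0, 0, 0, -0.03], [-1, 0, 0, 0, 0]]]}}

```text
time_s: 15.28
tcp_pos: [0.5597, 0.2047, 0.2254]
eef_rot: [-179.9, 0.2, -133.3]
contact_force: [-0.8, -1.0, 12.4]
gripper_width: 0.0151
gripper_force: 40.0
```

```bash
python3 st.py
```

```text
15.525 [-1.01 -0.68 12.68] [-0.241  0.594  0.04 ] [-179.87216878    0.22057578 -133.32524645] [0.55962727 0.2046634  0.22544571]
```

```bash
sed -i 's/range(6)/range(14)/; s/^print.*/&\nprint(np.array(M)[:,2].round(3))/' st.py; python3 st.py
```

```text
16.225 [-1.1  -0.47 12.99] [-0.232  0.592  0.058] [-179.87219337    0.21880715 -133.32455754] [0.55963242 0.20467258 0.22541979]
[ 0.074  0.035  0.064  0.066  0.073  0.06   0.033  0.11   0.097 -0.005
  0.035  0.053  0.047  0.076]
```

Emit:
{"op": "jog_arm", "data": {"deltas": [[[-1, 0, 0, 0, -0.03], [-1, 0, 0, 0, -0.02]]]}}

```text
time_s: 16.52
tcp_pos: [0.5597, 0.2046, 0.2254]
eef_rot: [-179.9, 0.2, -136.2]
contact_force: [-1.0, -0.7, 13.3]
gripper_width: 0.015
gripper_force: 40.0
```

```bash
python3 st.py
```

```text
17.175 [-0.88 -0.85 13.14] [-0.271  0.556  0.096] [-179.88193671    0.2220251  -136.190779  ] [0.55963553 0.20462604 0.22540575]
[0.122 0.128 0.121 0.077 0.087 0.044 0.104 0.113 0.118 0.093 0.048 0.102
 0.081 0.101]
```

Emit:
{"op": "jog_arm", "data": {"deltas": [[[-1, 0, 0, 0.1, 0], [-1, 0, 0, 0.1, 0], [-1, 0, 0, 0.1, 0], [-1, 0, 0, 0.1, 0], [-1, 0, 0, 0.2, 0], [-1, 0, 0, 0, 0]]]}}

```text
time_s: 17.98
tcp_pos: [0.5579, 0.2043, 0.2284]
eef_rot: [180.0, -0.1, -136.2]
contact_force: [1.2, 0.6, -4.0]
gripper_width: 0.0149
gripper_force: 40.0
```

```bash
python3 st.py
```

```text
18.625 [ 0.19  0.32 -4.15] [0.118 0.006 0.009] [ 1.79995449e+02 -2.29210857e-03 -1.36241701e+02] [0.5581191  0.20430738 0.22885441]
[ 0.052 -0.023  0.017  0.022  0.018  0.052 -0.052  0.012 -0.006  0.043
 -0.016 -0.001  0.029 -0.021]
```

Friction in the bore is only about 2 N, so I'll keep drawing it out.

Emit:
{"op": "jog_arm", "data": {"deltas": [[[-1, 0, 0, 0.3, 0], [-1, 0, 0, 0.4, 0], [-1, 0, 0, 0.4, 0], [-1, 0, 0, 0.4, 0], [-1, 0, 0, 0.4, 0], [-1, 0, 0, 0.4, 0], [-1, 0, 0, 0.4, 0], [-1, 0, 0, 0.5, 0]]]}}

```text
time_s: 19.68
tcp_pos: [0.5583, 0.2044, 0.2615]
eef_rot: [-180.0, 0.0, -136.2]
contact_force: [-0.2, -0.1, -1.9]
gripper_width: 0.0148
gripper_force: 40.0
```

Emit:
{"op": "jog_arm", "data": {"deltas": [[[-1, 0, 0, 1, 0], [-1, 0, 0, 2, 0], [-1, 0, 0, 1, 0], [-1, 0, 0, 0, 0], [-1, 0, 0, 0, 0], [-1, 0, 0, 0, 0]]]}}

```text
time_s: 20.42
tcp_pos: [0.5579, 0.2041, 0.3001]
eef_rot: [180.0, -0.1, -136.2]
contact_force: [0.1, 0.3, -1.8]
gripper_width: 0.0149
gripper_force: 40.0
```

```bash
sed -i 's/\.017\*/.020*/' look.py; python3 look.py s6
```

```text
20.475 [0.55797039 0.2042164  0.30021132] [ 1.79987701e+02 -5.91929154e-02 -1.36237053e+02] [-0.38889576 -0.07523962 -2.03869885] [0.05118119 0.01607634 0.01138521]
axis 364.1740100027185 156.2038458098478
[[  6   6   5   5   4   2   0   3 121 124 115  56   0   0   3   2   2   2
    1]
 [  4   4   5   4   4   3   0   2  95 108  95  38   0   0   1   2   2   1
    2]
 [  4   5   5   5   4   5   0   6 107 108  96  38   0   0   0   2   2   2
    2]
 [  6   7   7   7   5   4   0  21 118 103  97  60  12  30  16   0   1   1
    3]
 [  6   6   5   4   1   0   0  58 112  99 105 104  82 111  67  13   0   3
    3]
 [  6   4   3   6  23  18  40 103 107 101 103 105 105 110 102  45   0   2
    3]
 [  6   3   4  22  84  85 115 107 103 102 103 105 106 112 100  36   0   2
    3]
 [  4   2   7  59 103 107 105 103 104 106 111 110  99  86  59  11   3   4
    4]
 [  3   1  10  78  98 104 110 113 109  86  79  43  38  25  12   0   4   6
    5]
 [  4   3   4  36  88 102  84  65  44  26  20   0   0   0   2   4   5   5
    5]
 [  3   2   0   3  34  44  27  10   0   0   0   0   4   4   7   5   4   7
   11]
 [  4   2   5   1   0   0   0   1   2   3   2   3   3   6   6   4   1   0
   10]
 [  5   2   1   0   2   0   3   4   3   4   1   1   1   3   2   0   0   0
    0]]
0 [369.8 158.2] [358.6 154.2]
15 [370.8 157.6] [357.7 154.9]
30 [371.3 156.8] [357.1 155.6]
45 [371.3 156. ] [357.1 156.4]
60 [370.8 155.3] [357.5 157.2]
75 [369.9 154.5] [358.4 157.9]
90 [368.6 154. ] [359.7 158.5]
105 [367.  153.5] [361.3 159. ]
120 [365.2 153.3] [363.1 159.2]
135 [363.4 153.2] [365.  159.3]
150 [361.6 153.4] [366.8 159.1]
165 [360.  153.7] [368.5 158.8]
```

Emit:
{"op": "jog_arm", "data": {"deltas": [[[-1, -1.1, -5, 0, 0], [-1, -1.1, -5, 0, 0], [-1, -1.1, -5, 0, 0], [-1, -1.1, -5, 0, 0], [-1, -1.1, -5, 0, 0], [-1, -1.1, -5, 0, 0], [-1, -1.1, -5, 0, 0], [-1, -1.1, -5, 0, 0]]]}}

```text
time_s: 21.48
tcp_pos: [0.4695, -0.1972, 0.3008]
eef_rot: [-180.0, 0.0, -136.2]
contact_force: [0.9, -0.5, -2.4]
gripper_width: 0.0151
gripper_force: 40.0
```

Emit:
{"op": "jog_arm", "data": {"deltas": [[[-1, -0.3, -1.3, 0, 0], [-1, 0, 0, -3, 0], [-1, 0, 0, -4, 0], [-1, 0, 0, -3, 0], [-1, 0, 0, -2, 0], [-1, 0, 0, -0.8, 0], [-1, 0, 0, 0, 0], [-1, 0, 0, 0, 0]]]}}

```text
time_s: 22.48
tcp_pos: [0.4678, -0.2087, 0.1738]
eef_rot: [-179.9, 0.0, -136.2]
contact_force: [-0.5, -1.0, -1.9]
gripper_width: 0.0152
gripper_force: 40.0
```

```bash
python3 - <<'E'
from m import *
i=r.capture("scene")
s=r.get_state();p=np.array(s["tcp_pos"]);print(s["time_s"],p,s["eef_rot"],s["contact_force"])
f=lambda i,x,y,w,h:cv2.resize(i[y:y+h,x:x+w],(800,600),interpolation=cv2.INTER_CUBIC)
cv2.imwrite("pics/g7.png",cv2.convertScaleAbs(f(i,180,185,100,75),alpha=1.6))
print(np.array([.5206,-.1955])-p[:2])
E
```

```text
22.525 [ 0.46783045 -0.20867419  0.17381278] [-1.79925053e+02  5.74886490e-02 -1.36222159e+02] [ 0.269467    0.63322405 -2.06980851]
[0.05276955 0.01317419]
```

View pics/g7.png

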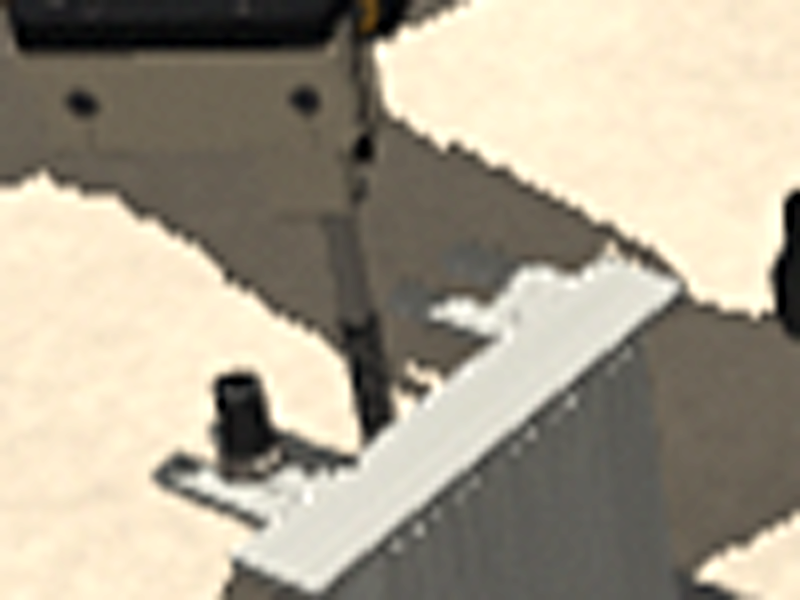

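The gauge hangs upright in front of its fork, with the handle at crop (365,330) and the fork prongs at (480,290). I'll slide it in.

Emit:
{"op": "jog_arm", "data": {"deltas": [[[-1, 1.0, 0.25, 0, 0], [-1, 1.0, 0.25, 0, 0], [-1, 1.0, 0.25, 0, 0], [-1, 0.8, 0.2, 0, 0], [-1, 0.6, 0.15, 0, 0], [-1, 0, 0, 0, 0]]]}}

```text
time_s: 23.28
tcp_pos: [0.5115, -0.1976, 0.1727]
eef_rot: [180.0, -0.0, -136.2]
contact_force: [0.2, 0.0, -1.8]
gripper_width: 0.0148
gripper_force: 40.0
```

Emit:
{"op": "jog_arm", "data": {"deltas": [[[-1, 0.5, 0.12, 0, 0], [-1, 0.4, 0.1, 0, 0], [-1, 0, 0, -0.4, 0], [-1, 0, 0, -0.4, 0], [-1, 0, 0, -0.2, 0], [-1, 0, 0, 0, 0]]]}}

```text
time_s: 24.02
tcp_pos: [0.52, -0.1955, 0.1626]
eef_rot: [180.0, -0.0, -136.2]
contact_force: [-0.3, -0.6, -1.6]
gripper_width: 0.0149
gripper_force: 40.0
```

Emit:
{"op": "jog_arm", "data": {"deltas": [[[-1, 0, 0, -0.1, 0], [-1, 0, 0, -0.1, 0], [-1, 0, 0, 0, 0]]]}}

```text
time_s: 24.4
tcp_pos: [0.5202, -0.1955, 0.1609]
eef_rot: [-180.0, 0.0, -136.2]
contact_force: [0.2, -0.1, -2.5]
gripper_width: 0.015
gripper_force: 40.0
```

Emit:
{"op": "jog_arm", "data": {"deltas": [[[-1, 0, 0, -0.05, 0], [-1, 0, 0, 0, 0]]]}}

```text
time_s: 24.65
tcp_pos: [0.5202, -0.1955, 0.1608]
eef_rot: [-180.0, 0.0, -136.2]
contact_force: [-1.6, 0.7, 3.4]
gripper_width: 0.015
gripper_force: 40.0
```

Emit:
{"op": "jog_arm", "data": {"deltas": [[[-1, 0, 0, -0.05, 0], [-1, 0, 0, 0, 0]]]}}

```text
time_s: 24.9
tcp_pos: [0.5203, -0.1955, 0.1607]
eef_rot: [-180.0, 0.0, -136.2]
contact_force: [-4.0, 2.0, 7.1]
gripper_width: 0.015
gripper_force: 40.0
```

Emit:
{"op": "jog_arm", "data": {"deltas": [[[-1, 0, 0, 0.07, 0], [-0.5, 0, 0, 0, 0], [-0.3, 0, 0, 0, 0], [-0.1, 0, 0, 0, 0], [-0.1, 0, 0, 0, 0], [-0.1, 0, 0, 1, 0], [-0.1, 0, 0, 2, 0], [-0.1, 0, 0, 4, 0]]]}}

```text
time_s: 25.9
tcp_pos: [0.5194, -0.1954, 0.2306]
eef_rot: [179.9, -0.1, -136.2]
contact_force: [0.4, -0.0, 0.1]
gripper_width: 0.0395
gripper_force: 0.0
```

Emit:
{"op": "jog_arm", "data": {"deltas": [[[-0.1, 0, 0, 5, 0], [-0.1, -3, 5, 2, 0], [-0.1, -3, 5, 0, 0], [-0.1, -3, 5, 0, 0], [-0.1, -3, 5, 0, 0], [-0.1, -3, 5, 0, 0], [-0.1, 0, 0, 0, 0], [-0.1, 0, 0, 0, 0]]]}}

```text
time_s: 26.9
tcp_pos: [0.3702, 0.0549, 0.3013]
eef_rot: [-180.0, 0.1, -136.1]
contact_force: [-0.3, -0.1, -0.1]
gripper_width: 0.0395
gripper_force: 0.0
```

```bash
python3 - <<'E'
from m import *
i=r.capture("scene");t=r.capture("top")
s=r.get_state();print(s["time_s"],s["tcp_pos"],s["contact_force"])
f=lambda i,x,y,w,h:cv2.resize(i[y:y+h,x:x+w],(400,300),interpolation=cv2.INTER_CUBIC)
cv2.imwrite("pics/g8.png",cv2.convertScaleAbs(np.hstack([f(i,190,195,100,75),f(t,362,190,60,45)]),alpha=1.7))
T=t.astype(int);S=i.astype(int);b=lambda i:(i[...,2]-i[...,0]>45)
print(blobs(T,b(T),370,200,20,25),blobs(S,b(S),230,200,20,30))
E
```

```text
27.0 [0.37053957 0.05377487 0.30077633] [ 0.68576727 -0.39071848 -0.56993919]
[(array([379.75, 212.25]), [378, 210, 5, 5, 20])] [(array([237.96, 208.62]), [235, 207, 7, 4, 24])]
```

View pics/g8.png

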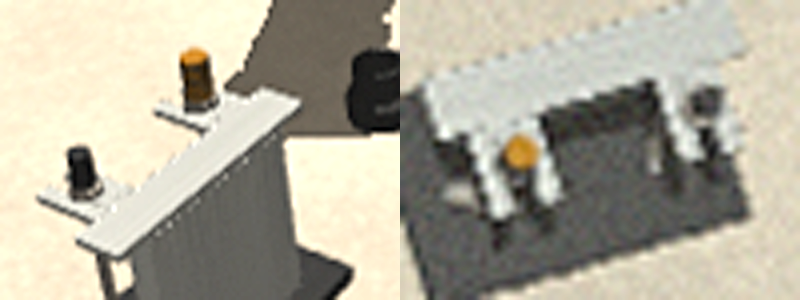

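The gauge hangs in its own fork. The knob is back at top pixel (379.8,212.3) and scene pixel (238,208.6), matching the start within 0.3 px, and a plunger tip shows at the left. I'll hand the job in.

```bash
python3 -c "
from plant import r
print(r.close_job())"
```

```text
the job is handed in; nothing more can be done
None
```

The bore check is done and handed in: the gauge was opened and re-locked on the seat, drawn straight out, and hangs let go in its own fork; the 40 mm setting was not measured directly (no verdict came back).

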